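# Put the stapler tray away and draw out the tube rack tray

## Task

Push the tray with the stapler fully in along its rail, then hook a fingertip behind the lip of the tray with the tube rack and draw that tray fully out to its stop, leaving the stapler tray fully in. Do not pinch the lips, do not touch the stapler or the rack, which ride along in their trays, and leave the fold-back clip, the tub and the sticky notes alone.

Things in the scene. Friction and masses are not known exactly. Their poses are not given: they have to be found in the camera images.
- stapler_tray (a joint): slide of the stapler's tray along its rail, m. 0 = fully in, against its rear stop; 0.100 = drawn fully out, at its front stop; grows as the tray is drawn out, which moves the lip along its own -x. It runs stiffly (about 1.5 N) and stays where it is left
- rack_tray (a joint): slide of the tube rack's tray along its rail, m. 0 = fully in, against its rear stop; 0.100 = drawn fully out, at its front stop; grows as the tray is drawn out, which moves the lip along its own -x. It runs stiffly (about 1.5 N) and stays where it is left
- stapler_lip (a point): middle of the top edge of the upright lip at the front end of the tray that carries the stapler, midway through its thickness, 48 mm above the desk. x runs along the rail, from the lip into the unit; z up. The lip is 59 mm wide (y), 8 mm thick, 34 mm high above the tray floor. Behind it lie 80 mm of bare floor for the fingers, no side walls; gussets of 6 mm in its corners leave 53 mm clear
- rack_lip (a point): middle of the top edge of the upright lip at the front end of the tray that carries the tube rack, midway through its thickness, 48 mm above the desk. x runs along the rail, from the lip into the unit; z up. The lip is 59 mm wide (y), 8 mm thick, 34 mm high above the tray floor. Behind it lie 80 mm of bare floor for the fingers, no side walls; gussets of 6 mm in its corners leave 53 mm clear
- stapler: stapler, dark blue arm on a black base, 125 mm long, 34 wide, 43 high, lying loose lengthwise in the rear part of its white tray (240 mm long, 59 wide), behind a 9 mm cross rib; origin at the centre of its underside, z up
- tube_rack: empty pale tube rack with twelve holes, 134 mm long, 50 wide, 48 high, standing loose lengthwise in the rear part of the other, equal white tray, behind a 9 mm cross rib; origin at the centre of its underside, z up
- dock: grey base plate, 262 x 146 x 6 mm, lying on the desk, origin at the centre of its underside; the two equal slide units (aluminium rails, 66 mm wide) are fixed on it side by side, 70 mm apart centre to centre, either one on the left. Its x runs along both rails, away from the lips. Does not move
- binder_clip: black fold-back clip, 32 x 86 x 17 mm, lying loose left of the units, by the foot of the screen; origin at the centre of its underside
- wipes_tub: small tub with a blue lid, 55 mm across, 80 high, standing loose left of the units, past the screen; origin at the centre of its underside
- sticky_block: block of yellow sticky notes, 76 x 76 x 18 mm, lying loose on the desk between the units and the robot; origin at the centre of its underside

How it is judged:
By the outcome, as a careful person would: the job done as asked, in the order asked, and still so for the second after the job is handed in, with the robot touching nothing.
It also fails if it takes over 42 s, if anything falls off the work surface, if the arm or the gripper's body presses on something with over 40 N, if the wrist force passes 120 N, or if a joint passes its speed limit or range.

## Robot

A 6-joint arm with a two-finger parallel gripper is mounted at the origin on the work surface; the furniture and walls round the work are solid. World frame = base frame: x ahead of the robot, y to its left, z up, the work surface at z = 0. Lengths are in mm, angles in rad, forces in N, time in s.
With the tool pointing down it reaches from about 350 to 775 mm from the base axis. Payload 7.3 kg.
Tool frame: the origin (TCP) lies between the finger pads; the fingertips stand 25 mm ahead of it and the grasp point (between the pads) lies 6 mm ahead of it; z points along the fingers, y is the direction in which the jaws open and shut (so a half turn about z gives the same grasp; the last joint's range is limited). The gripper opens to 92 mm and grips with 3 to 60 N. Pads are 19 mm wide; open, the fingers measure 130 mm over their backs; the gripper's body (75 mm by 190 mm) begins 47 mm behind the grasp point.
Start: joints at [-0.928, 0.342, 1.524, -0, 1.275, -0.146], TCP at [372.516, -369.965, 251.741] pointing down, gripper open.
Joint ranges: [-2.53, 2.53], [-0.77, 2.02], [0.04, 2.7], [-1, 4.14], [0.28, 2.66], [-3.11, 3.11]. Speed limits (rad/s): [2.57, 2.57, 3.14, 3.14, 3.14, 3.14].

## Interface

Orientations are given as [roll, pitch, yaw] about the fixed x, y, z axes, in that order (R = Rz(yaw) Ry(pitch) Rx(roll)).
In Python, from plant import get_obs, capture, calibration, close_job gives the robot as it stands. The module is installed in compiled form; this text tells all that it offers.
- The arm moves only by the shell command python3 -m jog 'ROWS'. ROWS is JSON, one flat list of numbers, 5 for each row, row after row: the closure, from 0 (fully open) to 1 (shut), then the shift along the tool's x, y, z in mm, then the turn about the tool's z in degrees. In form: [fingers, tx, ty, tz, yaw, fingers, tx, ty, tz, yaw, ...]. A call has 1 to 5 rows; each row shifts and turns the pose as measured when the row begins, along the tool's axes as they then stand; what a row does not reach is not made up. A row lasts 1/10 s, in which the tool goes at most 50 mm and 8.59 degrees, less where a joint would pass 70% of its speed; a pose out of reach is approached as far as the arm can. A call is refused whole if a number of a shift passes 50 or a number of a turn 8.59, either way. A call with a gripper value outside its range is refused whole. The fingers move at their own pace and stop on an object; the grip force is fixed at half the most. Time passes only in rows, so rows that do not move let the fingers close. It gives the time, the measured TCP pose, the force and the opening at its end, in the units of the state.
- get_obs(): the state, without advancing time (a new reading comes with each control period).
- capture(name): name is "side" or "top"; returns (picture, depth): 384x512x3 uint8, red, green, blue; 384x512 float32, mm along the optical axis (not along the pixel's ray), 0 where there is no reading.
- calibration(name): a dict with "fovy" (degrees; the focal length in pixels is half the picture's height over the tangent of half this angle, whatever the lens; pixels are square), "cx", "cy" (the principal point, pixels), "R" (3x3) and "t" (3): a world point X has camera coordinates R X + t. Camera axes: x right, y down, z forward; pixel columns grow to the right and rows downward; lengths in mm; the calibration is good to about 2 mm. A picture is of the moment at which its call begins. calibration takes no time and is no camera call.
- close_job(): hands the job in, once; it reports no verdict.
The state is a dict: "time": time; "joint_positions": joint angles; "dq": joint speeds; "tau": joint torques, N m; "tool_pos": TCP position; "tcp_rot": TCP orientation; "contact_force": force on the tool from outside, world axes, zero at the start; "moment": the same for the moment, N m; "grip_width": finger opening in mm.
Only numpy, scipy, OpenCV 4.12 (cv2) and the standard library are available. Lean on these libraries where they do the work, as an engineer would, in place of code of your own. Each camera call takes 0.05 s, during which the arm holds its last target.

## Working session

There is one attempt and no reset: what is moved stays moved. The work goes in short steps, Python scripts to look and compute and a shell command to move; the robot and the scene stay as the last step left them, time stands still between calls to the robot, and variables do not carry over. Pictures are saved under pics/ and viewed, and the job is handed in when it is done.

```bash
mkdir -p pics
cat > h.py <<'E'
import numpy as np, cv2
from plant import get_obs, capture, calibration
def K(n):
    c=calibration(n); f=192/np.tan(np.radians(c['fovy'])/2); return f,c['cx'],c['cy'],np.array(c['R']),np.array(c['t'])
def snap(n,name):
    p,d=capture(n); cv2.imwrite(f'pics/{name}.png',cv2.cvtColor(p,cv2.COLOR_RGB2BGR)); np.savez(f'{name}.npz',p=p,d=d); return p,d
def ray(n,u,v,z):
    f,cx,cy,R,t=K(n); C=-R.T@t; d=R.T@np.array([(u-cx)/f,(v-cy)/f,1]); return C+d*(z-C[2])/d[2]
def pts(n,d):
    f,cx,cy,R,t=K(n); v,u=np.indices(d.shape); P=np.stack([(u-cx)/f*d,(v-cy)/f*d,d],-1); return (P-t)@R
def proj(n,X):
    f,cx,cy,R,t=K(n); q=R@np.array(X)+t; return f*q[0]/q[2]+cx,f*q[1]/q[2]+cy
E
python3 - <<'E'
from h import *
for n in('top','side'): snap(n,n+'0'); print(n,calibration(n))
print(get_obs())
E
```

```text
top {'fovy': 47.08587283200504, 'cx': 248.28609547614917, 'cy': 192.9994755486313, 'R': array([[-0.02396283, -0.99967619, -0.00856184],
       [-0.9949356 ,  0.0246837 , -0.09743646],
       [ 0.09761624,  0.00618363, -0.99520492]]), 't': array([ -68.93858328,  546.90302054, 1093.2214262 ])}
side {'fovy': 45.07580718846778, 'cx': 257.0166799690034, 'cy': 189.51424085832076, 'R': array([[ 0.98473074, -0.17321654, -0.01736108],
       [-0.13552164, -0.70017796, -0.70098838],
       [ 0.10926694,  0.6926376 , -0.71296135]]), 't': array([-553.2091452 ,   49.14011378, 1272.92707456])}
{'time': 0.1, 'joint_positions': array([-9.28009549e-01,  3.42655665e-01,  1.52491813e+00,  4.51867650e-06,
        1.27539393e+00, -1.45968689e-01]), 'dq': array([-0.00024849, -0.00047442, -0.00249954, -0.00052884, -0.00071356,
       -0.00066319]), 'tau': array([ 2.70156313e-03, -4.32004952e+01, -2.44695354e+01,  7.19483849e-02,
        5.25469822e-02, -2.84134853e-05]), 'tool_pos': array([ 372.30610277, -369.69071854,  251.11424976]), 'tcp_rot': array([-3.14023284e+00, -2.04279617e-04,  7.88754009e-01]), 'contact_force': array([ 0.38794069,  0.17070031, -0.33070747]), 'moment': array([-0.01262697,  0.01781517,  0.01826661]), 'grip_width': 92.0834581873484}
```

View pics/top0.png

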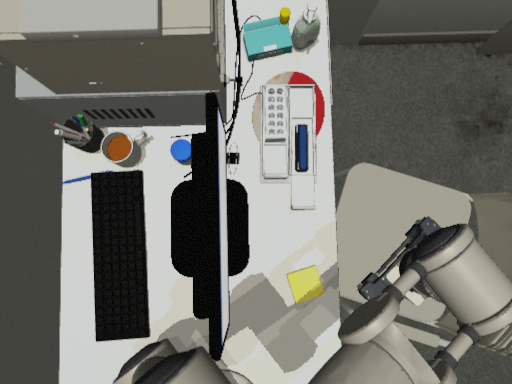

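View pics/side0.png

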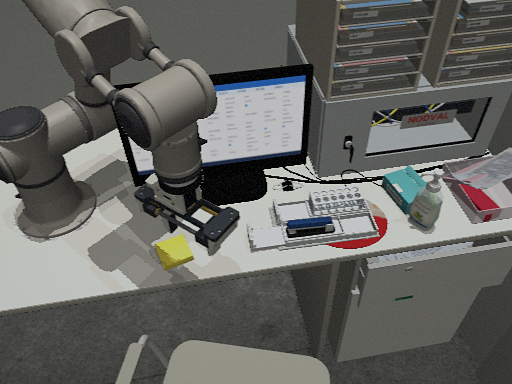

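The top view shows the rack tray on the left (columns 262–288, rows 85–180), nearly in. The stapler tray is on the right (columns 291–315, lip near row 208) and drawn out. I'll zoom in next.

Run:
```python
from h import *
a=np.load('top0.npz');P=pts('top',a['d'])
c=a['p'][70:220,240:340]; cv2.imwrite('pics/z1.png',cv2.cvtColor(cv2.resize(c,None,fx=4,fy=4,interpolation=0),cv2.COLOR_RGB2BGR))
s=np.load('side0.npz')['p'][170:260,235:395]; cv2.imwrite('pics/z2.png',cv2.cvtColor(cv2.resize(s,None,fx=5,fy=5,interpolation=0),cv2.COLOR_RGB2BGR))
for u in (268,275,282,303): 
  for v in range(140 if u<300 else 165,216,2): 
    q=P[v,u]; print(u,v,q.round(),end=' ')
  print()
```

```text
268 140 [ 680. -136.   29.] 268 142 [ 678. -136.   17.] 268 144 [ 672. -136.   16.] 268 146 [ 668. -136.   12.] 268 148 [ 662. -136.   13.] 268 150 [ 657. -136.   15.] 268 152 [ 652. -136.   14.] 268 154 [ 647. -136.   14.] 268 156 [ 641. -136.   14.] 268 158 [ 636. -135.   15.] 268 160 [ 631. -135.   14.] 268 162 [ 625. -135.   14.] 268 164 [ 620. -135.   16.] 268 166 [ 615. -135.   16.] 268 168 [ 610. -135.   12.] 268 170 [ 604. -134.   17.] 268 172 [ 599. -134.   15.] 268 174 [ 590. -133.   47.] 268 176 [ 584. -133.   50.] 268 178 [ 583. -134.   19.] 268 180 [ 579. -134.    8.] 268 182 [ 574. -134.   10.] 268 184 [ 570. -134.   -1.] 268 186 [ 564. -134.    2.] 268 188 [ 559. -134.    1.] 268 190 [ 554. -134.   -1.] 268 192 [ 549. -133.    2.] 268 194 [ 544. -133.   -1.] 268 196 [ 538. -133.    3.] 268 198 [ 533. -133.   -0.] 268 200 [ 528. -133.    3.] 268 202 [ 523. -133.    4.] 268 204 [ 518. -133.   -0.] 268 206 [ 512. -132.    2.] 268 208 [ 507. -132.    3.] 268 210 [ 502. -132.   -5.] 268 212 [ 497. -132.    5.] 268 214 [ 492. -132.    2.] 
275 140 [ 679. -154.   31.] 275 142
[... 2122 characters left out ...]
 303 167 [ 604. -220.   57.] 303 169 [ 600. -221.   50.] 303 171 [ 599. -224.   18.] 303 173 [ 593. -223.   23.] 303 175 [ 590. -224.   12.] 303 177 [ 584. -224.   12.] 303 179 [ 579. -223.   18.] 303 181 [ 574. -224.   13.] 303 183 [ 569. -224.   13.] 303 185 [ 563. -223.   18.] 303 187 [ 559. -223.   11.] 303 189 [ 553. -223.   13.] 303 191 [ 548. -223.   16.] 303 193 [ 543. -222.   16.] 303 195 [ 538. -222.   15.] 303 197 [ 533. -222.   12.] 303 199 [ 527. -222.   16.] 303 201 [ 523. -222.    9.] 303 203 [ 517. -222.   12.] 303 205 [ 510. -217.   48.] 303 207 [ 505. -217.   50.] 303 209 [ 503. -223.    0.] 303 211 [ 497. -223.   -0.] 303 213 [ 492. -222.    1.] 303 215 [ 487. -222.   -0.]
```

View pics/z1.png

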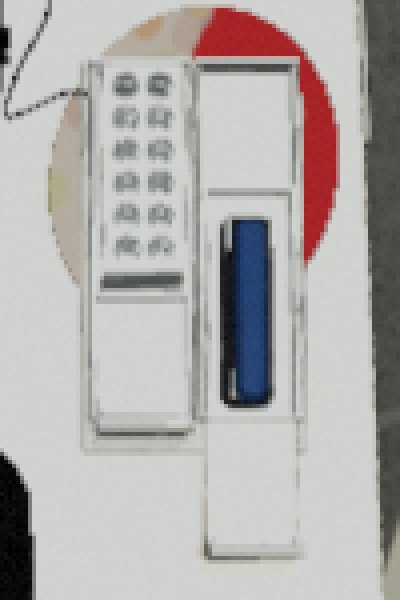

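View pics/z2.png

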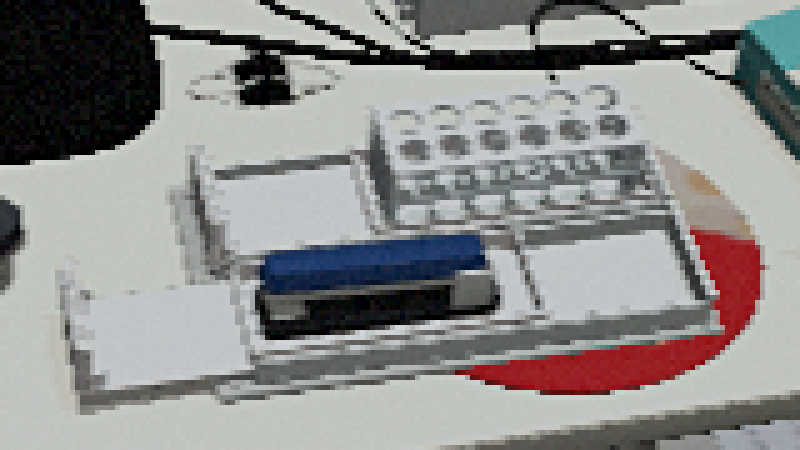

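Run:
```python
from h import *
a=np.load('top0.npz');p=a['p'];P=pts('top',a['d'])
r=lambda X:[round(float(x),1) for x in X]
# lip
M=(P[...,2]>36)&(P[...,2]<60)
for nm,(v0,v1,u0,u1) in {'rack':(172,180,258,292),'stap':(202,211,287,320)}.items():
    m=np.zeros_like(M);m[v0:v1,u0:u1]=M[v0:v1,u0:u1]
    v,u=np.nonzero(m); Q=np.array([ray('top',x,y,48) for x,y in zip(u,v)])
    rc=cv2.minAreaRect(Q[:,:2].astype(np.float32)); print(nm,len(u),r(Q.mean(0)),rc, 'x',Q[:,0].min(),Q[:,0].max(),'y',Q[:,1].min(),Q[:,1].max())
    k=np.polyfit(Q[:,1],Q[:,0],1); print('slope deg',np.degrees(np.arctan(k[0])))
hsv=cv2.cvtColor(p,cv2.COLOR_RGB2HSV); b=cv2.inRange(hsv,(105,100,40),(125,255,255)); b[:,:285]=0;b[:110]=0;b[180:]=0;b[:,325:]=0
v,u=np.nonzero(b);Q=np.array([ray('top',x,y,43)[:2] for x,y in zip(u,v)],np.float32);rc=cv2.minAreaRect(Q);print('blue',rc, len(Q)); print(np.degrees(np.arctan(np.polyfit(Q[:,0],Q[:,1],1)[0])))
d=P[...,2]
# height map rack top
m=np.zeros_like(M);m[84:142,255:293]=M[84:142,255:293];v,u=np.nonzero(m);Q=np.array([ray('top',x,y,60)[:2] for x,y in zip(u,v)],np.float32);print('rack',cv2.minAreaRect(Q))
y=cv2.inRange(hsv,(22,120,100),(35,255,255));y[:250]=0;v,u=np.nonzero(y);Q=np.array([ray('top',x,w,18)[:2] for x,w in zip(u,v)],np.float32);print('sticky',cv2.minAreaRect(Q))
# red edges of units: edges in gray via rays
for z,(u,v) in [(6,(240+82/4,70+452/4)),(6,(240+303/4,70+455/4))]: print(r(ray('top',u,v,z)))
for w in [(18,(240+207/4,70+540/4)),(18,(240+207/4,70+440/4)),(18,(240+300/4,70+540/4)),(18,(240+300/4,70+440/4))]: print(r(ray('top',*w[1],w[0])))
```

```text
rack 71 [586.4, -151.9, 48.0] ((586.4593505859375, -151.49249267578125), (57.500770568847656, 5.04571008682251), 88.55738067626953) x 583.2167334237421 589.7049291728615 y -180.29728440250383 -122.68771918354594
slope deg 1.4161849947662641
stap 94 [505.9, -219.8, 48.0] ((505.86456298828125, -219.78131103515625), (59.462223052978516, 7.4590253829956055), 88.59548950195312) x 501.469192933454 510.26038723595076 y -249.47299308666652 -190.0895977299831
slope deg 1.5094007177301711
blue ((655.8076782226562, -220.8079833984375), (20.264719009399414, 115.44987487792969), 87.99761962890625) 388
-1.0619485581388919
rack ((744.5289306640625, -155.69024658203125), (47.82246398925781, 138.62889099121094), 88.40249633789062)
sticky ((313.2319030761719, -219.70416259765625), (75.52959442138672, 74.61547088623047), 16.752614974975586)
[572.3, -114.4, 6.0]
[566.8, -257.3, 6.0]
[512.4, -192.3, 18.0]
[576.6, -194.5, 18.0]
[510.9, -251.5, 18.0]
[575.1, -254.0, 18.0]
```

```bash
python3 - <<'E'
from h import *
for n in('top','side'):
    P=pts(n,np.load(n+'0.npz')['d']).reshape(-1,3)
    for x0 in range(440,1000,60):
        m=(P[:,0]>x0)&(P[:,0]<x0+60)&(P[:,2]>70)&(P[:,2]<600)&(P[:,1]>-320)&(P[:,1]<100)
        if m.sum()>3:
            q=P[m];print(n,x0,m.sum(),'ymin',np.percentile(q[:,1],2).round(),'z at low y',q[q[:,1]<np.percentile(q[:,1],10)][:,2].mean().round(), 'zmax',q[:,2].max().round())
E
python3 -m jog '[1,0,0,0,8.5,1,0,0,0,8.5,1,0,0,0,8.5,1,0,0,0,8.5,1,0,0,0,8.5]'
```

```text
top 440 1203 ymin -31.0 z at low y 215.0 zmax 372.0
top 500 1120 ymin -31.0 z at low y 217.0 zmax 372.0
top 560 1136 ymin -31.0 z at low y 206.0 zmax 371.0
top 620 1073 ymin -31.0 z at low y 220.0 zmax 372.0
top 680 6891 ymin -32.0 z at low y 367.0 zmax 600.0
top 740 3309 ymin -46.0 z at low y 418.0 zmax 558.0
top 800 238 ymin -79.0 z at low y 110.0 zmax 493.0
top 860 26 ymin -235.0 z at low y 172.0 zmax 333.0
top 920 666 ymin -266.0 z at low y 100.0 zmax 187.0
top 980 118 ymin -198.0 z at low y 85.0 zmax 94.0
side 440 2047 ymin -33.0 z at low y 220.0 zmax 370.0
side 500 2404 ymin -33.0 z at low y 226.0 zmax 370.0
side 560 2369 ymin -33.0 z at low y 225.0 zmax 371.0
side 620 2310 ymin -33.0 z at low y 219.0 zmax 370.0
side 680 3437 ymin -34.0 z at low y 368.0 zmax 521.0
side 740 3815 ymin -44.0 z at low y 421.0 zmax 521.0
side 800 3668 ymin -47.0 z at low y 366.0 zmax 515.0
side 860 2815 ymin -46.0 z at low y 421.0 zmax 505.0
side 920 3359 ymin -266.0 z at low y 102.0 zmax 505.0
side 980 3314 ymin -55.0 z at low y 449.0 zmax 499.0
time: 0.6
tool_pos: [371.6, -368.7, 248.9]
tcp_rot: [-3.136, 0.004, 0.034]
contact_force: [-0.4, -0.4, -0.0]
grip_width: 56.4
```

Run:
```python
from h import *
P=pts('side',np.load('side0.npz')['d']).reshape(-1,3)
m=(P[:,1]>-38)&(P[:,1]<0)&(P[:,2]>60)&(P[:,2]<380)&(P[:,0]>150)&(P[:,0]<760);print('screen x',np.percentile(P[m][:,0],[0,1,5,50,95,99,100]))
# arm points in azimuth frame
a=-0.928;e=np.array([np.cos(a),np.sin(a)]);s=P[:,:2]@e;l=P[:,:2]@np.array([-e[1],e[0]])
for s0 in range(-150,600,40):
    m=(s>s0)&(s<s0+40)&(abs(l)<110)&(P[:,2]>20)
    if m.sum()>5: q=P[m];print(s0,m.sum(),'z',np.percentile(q[:,2],[1,50,99]).round(),'l',np.percentile(l[m],[1,99]).round())
```

```text
screen x [226.3111516  231.3423461  252.83463127 566.89325775 742.23132839
 756.29116319 759.99994369]
-70 73 z [ 60. 294. 307.] l [-68.  52.]
-30 524 z [ 22. 304. 308.] l [-70. 108.]
10 2325 z [ 23. 263. 307.] l [-86. 108.]
50 4664 z [ 22. 204. 295.] l [-79. 105.]
250 86 z [619. 636. 646.] l [25. 29.]
290 487 z [600. 635. 652.] l [25. 43.]
330 1412 z [554. 636. 652.] l [ 18. 107.]
370 3057 z [545. 607. 638.] l [ 17. 109.]
410 861 z [300. 579. 616.] l [14. 58.]
450 1047 z [229. 334. 574.] l [15. 77.]
490 2022 z [307. 557. 590.] l [  8. 107.]
530 6861 z [309. 523. 585.] l [  9. 108.]
570 831 z [237. 332. 336.] l [ 50. 109.]
```

```bash
python3 -m jog '[1,20,-45,0,3.4,1,30,-40,-0,0,1,30,-35,30,0,1,20,-25,40,0,1,8,-5,40,0]'; python3 -c "
from h import *
snap('side','s1'); print(get_obs()['tool_pos'],get_obs()['tcp_rot'])"
```

```text
time: 1.1
tool_pos: [482.8, -223.2, 143.6]
tcp_rot: [3.14, -0.006, -0.039]
contact_force: [0.9, -0.1, -0.9]
grip_width: 16.2
[ 480.26263954 -221.49232747  136.84965449] [-3.13745441  0.00381969 -0.03926106]
```

View pics/s1.png

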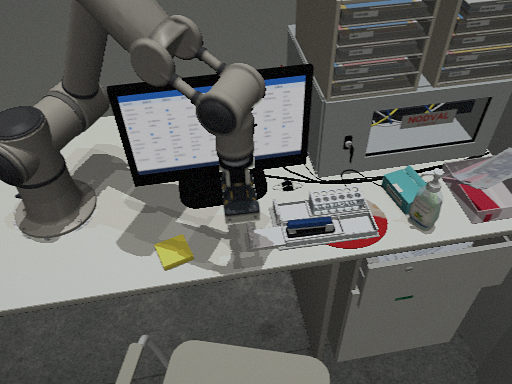

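The gripper is in front of the stapler lip, at about (240, 205), and clear of everything. Now I'll lower it.

```bash
python3 -m jog '[1,0,-2,35,-0.7,1,0,0,30,0,1,0,0,17,0,1,0,0,3,0]'; python3 -c "
from h import *
snap('side','s2'); p,d=snap('top','t2'); print(get_obs()['tool_pos'],get_obs()['tcp_rot'],get_obs()['contact_force'])
c=p[70:230,220:340]; s=np.load('s2.npz')['p'][160:260,190:350]
cv2.imwrite('pics/z3.png',cv2.cvtColor(np.hstack([cv2.resize(c,(360,480)),cv2.resize(s,(440,275)) if 0 else cv2.copyMakeBorder(cv2.resize(s,(440,275)),0,205,0,0,0)]),cv2.COLOR_RGB2BGR))"
```

```text
time: 1.55
tool_pos: [479.0, -218.3, 48.2]
tcp_rot: [-3.135, 0.009, -0.024]
contact_force: [-0.0, 0.6, -0.2]
grip_width: 0.5
[ 480.02436333 -218.96538205   49.84283956] [-3.13675615  0.00573547 -0.02435759] [ 0.52128753 -0.11763943 -0.51025301]
```

View pics/z3.png

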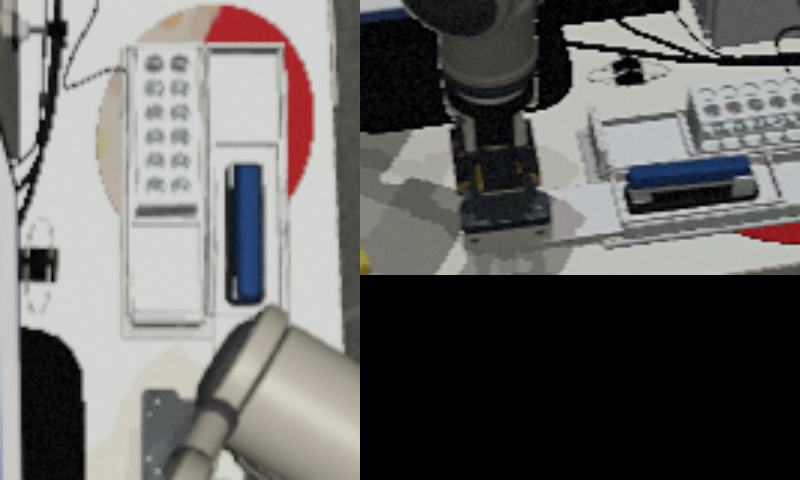

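The fingers are down in front of the lip, with the trays unchanged. Now I'll push along tool x.

```bash
python3 -m jog '[1,6,0,1,0,1,6,0,0,0,1,6,0,0,0,1,8,0,0,0,1,8,0,0,0]';python3 -m jog '[1,10,0,0,0,1,10,0,0,0,1,10,0,0,0,1,8,0,0,0,1,6,0,0,0]'
```

```text
time: 2.15
tool_pos: [516.6, -221.1, 52.7]
tcp_rot: [-3.139, 0.003, -0.025]
contact_force: [-1.0, 0.4, -1.2]
grip_width: 0.4
time: 2.65
tool_pos: [565.5, -222.2, 52.7]
tcp_rot: [-3.14, 0.003, -0.024]
contact_force: [-1.5, 0.5, -0.4]
grip_width: 0.4
```

```bash
python3 -m jog '[1,3,0,0,0,1,3,0,0,0,1,3,0,0,0]';python3 -m jog '[1,3,0,0,0,1,3,0,0,0]';python3 -m jog '[1,3,0,0,0,1,3,0,0,0]'
```

```text
time: 2.95
tool_pos: [569.8, -222.3, 52.8]
tcp_rot: [-3.138, 0.017, -0.023]
contact_force: [-15.0, -0.4, 10.2]
grip_width: 0.5
time: 3.15
tool_pos: [569.9, -222.4, 53.0]
tcp_rot: [-3.136, 0.031, -0.023]
contact_force: [-12.9, 0.2, 6.7]
grip_width: 0.1
time: 3.35
tool_pos: [570.0, -222.3, 53.1]
tcp_rot: [-3.133, 0.044, -0.022]
contact_force: [-13.0, 0.0, 8.3]
grip_width: 0.5
```

The tray has stalled at its rear stop (13 N). I'll back off, lift and look.

```bash
python3 -m jog '[1,-10,0,0,0,1,-20,0,0,0,1,-10,0,-40,0,1,0,0,-50,0,1,-20,20,-20,0]'; python3 -c "
from h import *
p,d=snap('top','t3');snap('side','s3');print(get_obs()['tool_pos'],get_obs()['tcp_rot'],get_obs()['contact_force'])
s=np.load('s3.npz')['p'][160:260,190:400]
c=p[70:230,220:340]; cv2.imwrite('pics/z4.png',cv2.cvtColor(np.hstack([cv2.resize(c,(360,480)),cv2.copyMakeBorder(cv2.resize(s,(440,210)),0,270,0,0,0)]),cv2.COLOR_RGB2BGR))"
```

```text
time: 3.85
tool_pos: [513.5, -240.3, 166.0]
tcp_rot: [-3.13, 0.047, -0.021]
contact_force: [0.4, -0.3, 0.0]
grip_width: 0.2
[ 511.14443396 -243.26095539  165.67085286] [-3.13172602  0.04840029 -0.02524021] [1.03923555 0.37976502 0.98687345]
```

View pics/z4.png

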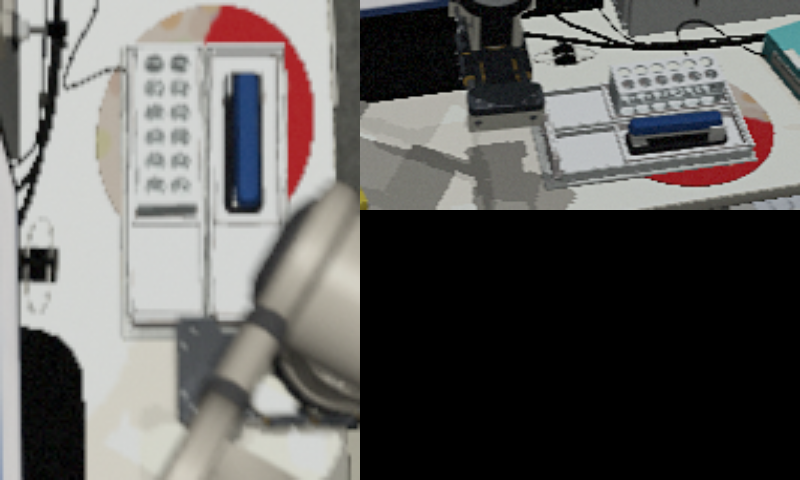

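The stapler tray is now flush with the rack tray. Next I'll go above the bare floor behind the rack lip.

```bash
python3 -m jog '[1,30,-30,0,0,1,35,-30,0,0,1,30,-28,0,0,1,10,-5,0,0]'; python3 -c "
from h import *
p,d=snap('side','s4');print(get_obs()['tool_pos'],get_obs()['tcp_rot'],get_obs()['contact_force'])"
```

```text
time: 4.35
tool_pos: [621.6, -151.9, 160.9]
tcp_rot: [-3.131, 0.045, -0.034]
contact_force: [-0.4, 0.1, 0.6]
grip_width: 0.3
[ 621.93552435 -152.20612857  160.54797745] [-3.13161143  0.04538177 -0.03361194] [-0.65664336  0.58208069 -1.01825655]
```

View pics/s4.png

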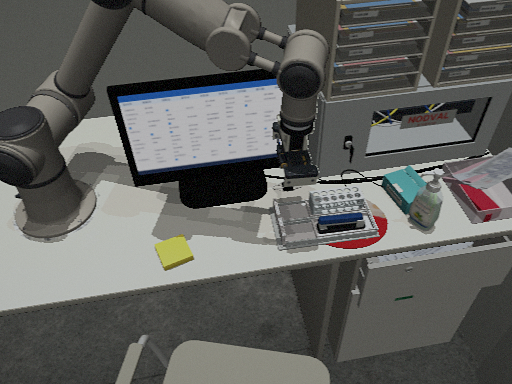

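```bash
python3 -m jog '[1,0,0,35,-0.5,1,0,0,30,0]'; python3 -m jog '[1,0,0,25,0,1,0,0,15,0,1,0,0,6,0]'; python3 -c "
from h import *
p,d=snap('side','s5');print(get_obs()['tool_pos'],get_obs()['tcp_rot'],get_obs()['contact_force'])
cv2.imwrite('pics/z5.png',cv2.cvtColor(cv2.resize(p[120:260,200:400],(800,560)),cv2.COLOR_RGB2BGR))"
```

```text
time: 4.6
tool_pos: [622.3, -151.1, 97.0]
tcp_rot: [-3.134, 0.036, -0.023]
contact_force: [-0.8, -0.3, -0.9]
grip_width: 0.5
time: 4.9
tool_pos: [617.1, -150.0, 43.6]
tcp_rot: [-3.131, 0.044, -0.024]
contact_force: [-1.4, 0.4, 1.5]
grip_width: 0.2
[ 616.70693515 -149.86005985   43.08409089] [-3.13054849  0.04522974 -0.02403865] [-0.64547173  0.44720086 -0.99766189]
```

View pics/z5.png

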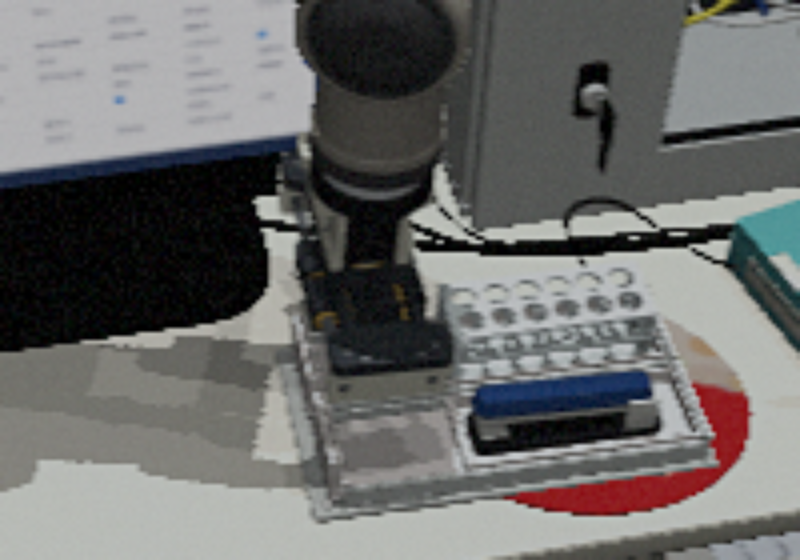

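The fingers are behind the rack lip and clear of the rack and stapler. Now I'll draw the tray out.

```bash
python3 -m jog '[1,-4,2,-2,0,1,-6,0,0,0,1,-6,0,0,0,1,-6,0,0,0,1,-6,0,0,0]';python3 -m jog '[1,-8,0,0,0,1,-8,0,0,0,1,-8,0,0,0,1,-8,0,0,0,1,-8,0,0,0]'
```

```text
time: 5.45
tool_pos: [589.0, -152.5, 49.7]
tcp_rot: [-3.133, 0.038, -0.025]
contact_force: [1.5, 0.5, -0.9]
grip_width: 0.6
time: 5.95
tool_pos: [546.3, -151.6, 52.3]
tcp_rot: [-3.134, 0.035, -0.025]
contact_force: [2.3, 0.1, -1.1]
grip_width: 0.4
```

```bash
python3 -m jog '[1,-8,0,0,0,1,-8,0,0.5,0,1,-7,0,0.5,0,1,-6,0,0,0,1,-5,0,0,0]';python3 -m jog '[1,-4,0,0,0,1,-3,0,0,0,1,-3,0,0,0]';python3 -m jog '[1,-3,0,0,0,1,-3,0,0,0,1,-3,0,0,0]'
```

```text
time: 6.45
tool_pos: [509.0, -150.8, 53.0]
tcp_rot: [-3.134, 0.035, -0.025]
contact_force: [1.8, -0.4, -1.5]
grip_width: 0.7
time: 6.75
tool_pos: [501.3, -150.7, 53.4]
tcp_rot: [-3.135, 0.027, -0.027]
contact_force: [18.5, 5.5, -14.5]
grip_width: 0.4
time: 7.05
tool_pos: [501.0, -150.7, 53.7]
tcp_rot: [-3.137, 0.006, -0.029]
contact_force: [12.8, 2.3, -9.9]
grip_width: 0.6
```

The tray stalled at its front stop after about 100 mm. I'll unhook, lift and retreat clear of the view.

```bash
python3 -m jog '[1,8,0,0,0,1,6,0,0,0,1,0,0,-20,0,1,0,0,-45,0,1,0,0,-45,0]';python3 -m jog '[1,-30,30,-20,0,1,-40,40,0,0,1,-40,45,0,0,1,-20,45,0,0,1,0,0,0,0]'; python3 -c "
from h import *
p,d=snap('top','t6');s,_=snap('side','s6');print(get_obs()['tool_pos'],get_obs()['contact_force'])
P=pts('top',d);M=(P[...,2]>36)&(P[...,2]<60)
for nm,(v0,v1,u0,u1) in {'rack in':(172,181,258,292),'rack out':(185,220,258,289),'stap in':(168,185,290,320)}.items():
    m=np.zeros_like(M);m[v0:v1,u0:u1]=M[v0:v1,u0:u1];v,u=np.nonzero(m)
    if len(u)<8: print(nm,len(u));continue
    Q=np.array([ray('top',x,y,48)[:2] for x,y in zip(u,v)],np.float32);print(nm,len(u),cv2.minAreaRect(Q))
s=s[160:260,190:400]
c=p[70:230,220:340]; cv2.imwrite('pics/z6.png',cv2.cvtColor(np.hstack([cv2.resize(c,(360,480)),cv2.copyMakeBorder(cv2.resize(s,(440,210)),0,270,0,0,0)]),cv2.COLOR_RGB2BGR))"
```

```text
time: 7.55
tool_pos: [512.4, -149.9, 159.8]
tcp_rot: [-3.13, 0.024, -0.028]
contact_force: [0.5, -0.2, -0.2]
grip_width: 0.0
time: 8.05
tool_pos: [387.4, -301.6, 188.8]
tcp_rot: [-3.138, 0.015, -0.023]
contact_force: [0.9, 0.9, -0.3]
grip_width: 0.4
[ 389.06627746 -297.68821249  188.30785835] [0.45145901 0.6741127  0.34169436]
rack in 48 ((586.4334716796875, -152.72987365722656), (49.992645263671875, 15.133737564086914), 88.56189727783203)
rack out 90 ((487.7146911621094, -149.77359008789062), (54.53940963745117, 7.436563968658447), 88.60438537597656)
stap in 93 ((585.9617919921875, -221.45230102539062), (57.50327682495117, 7.565897464752197), 88.5594711303711)
```

View pics/z6.png

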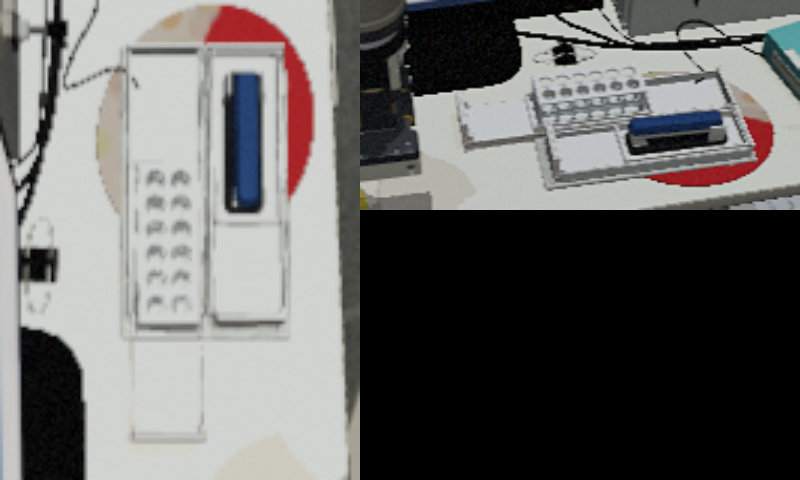

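View pics/s6.png

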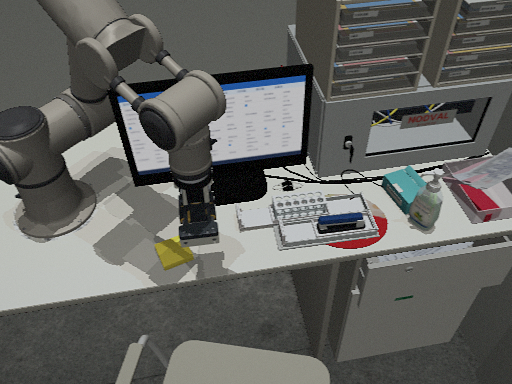

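```bash
python3 -c "
from plant import close_job
print(close_job())"
```

```text
the job is handed in; nothing more can be done
None
```

The stapler tray is fully in and the rack tray is drawn fully out. I handed the job in after about 8.2 s of the 42 s allowed.

**What I did:**
- **Stapler tray:** I pushed its lip from the front with the closed fingers until it stalled at the rear stop, with about 13–15 N at the wrist.
- **Rack tray:** I then lowered the closed fingers behind its lip and drew it out until it stalled at the front stop, with 18.5 N along the pull. After that I unhooked, lifted and moved clear.

**Last checks:**
- **Stapler lip:** It went from x ≈ 506 to x ≈ 586 and stayed there after the rack tray was pulled.
- **Rack lip:** It went from x ≈ 586 to x ≈ 488. The camera gives about 99 mm of travel, against the nominal 100 mm, which is within calibration error. The tray may also have started a millimetre or so out.
- **Stapler and rack:** Both are still riding in their trays, and I saw no contact with either.
- **Other items:** In the last pictures the clip and sticky notes look unmoved. I did not check the tub's position separately.
- **Robot:** The gripper was touching nothing at hand-in, with the wrist force near zero.

No check failed. The tool tilted by up to about 3° while pushing against the stop, with no effect on the result.

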